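Square up a shelf bracket on a kitchen shelf board

TASK

Lay the try square on the shelf board with its stock flush against the board's front edge (the edge nearest the robot), the blade flat on the board and the blade's left, outer edge on the drawn black tick. Then stand the shelf bracket upright on the board, its upright plate towards the far edge and its foot wholly on the board, with the foot's right-hand long edge flush along that blade edge; leave the square where it is on the tick, let go of both, and do not disturb the loose pencil lying on the board.

Things in the scene. Friction and masses are not known exactly. Their poses are not given: they have to be found in the camera images.
- board: Wooden shelf board, fixed flat on the worktop before the robot, turned a little: 190 mm deep (its x, away from the robot), 300 mm long (its y, to the left), 18 mm thick. Origin at the middle of its underside: the front edge (nearest the robot) is its x = -95 mm face, the top face z = 18 mm.
- mark: Short black tick drawn on the board's top face, 60 mm long, 4 mm wide, running square from the front edge inwards. Origin at its end on the front edge, on the line's middle, at the top face; x along the tick away from the robot, y to the left, turned as the board. It does not collide.
- mat: Grey mat, fixed, 190 (x) x 150 (y) x 6.5 mm, left or right of the board; the square starts with its blade flat on the mat and its stock just off the mat's edge nearest the robot. Origin at the middle of its underside.
- square_grip (a point): Middle of the black grip bar on the loose try square's blade, near its balance point: pinch it across y from above. Bar 70 (x) x 16 (y) x 24 mm high, this point 12 mm above the blade's top, 15 mm above its underside. x along the blade away from the stock, y to the blade's outer edge, z up. The stock's inner face is at x = -70 mm, the outer edge at y = +32 mm from here.
- square_corner (a point): Where the square's outer (left, +y) blade edge, level with the stock's end, meets the stock's inner face, at the blade's underside; axes as square_grip. About 0.3 kg: steel blade 50 mm wide, 3 mm thick, reaching 180 mm in +x from the dark wooden stock, which is 28 (x) x 120 (y) x 16 mm and hangs 6.5 mm below the blade's underside.
- square_heel (a point): Other end of the stock's inner face, 120 mm to the right (-y of the square) of square_corner, same height (the blade's underside). Same axes.
- bracket_grip (a point): Point on the slanting strut of the loose grey shelf bracket (about 0.25 kg): pinch it across y from above. The strut is 10 mm wide in y, 16 mm deep, rising at 38 degrees to +x. The point is 48 mm above the foot's underside and 6 mm in +x from the foot's middle. x points to the upright plate, y left, z up. It starts on the worktop, on the other side of the board from the mat.
- bracket_foot (a point): Middle of the long right-hand (-y) edge of the bracket's foot, at its underside; axes as bracket_grip. The foot is a plate 120 (x) x 36 (y) x 4 mm; the upright, 36 mm wide and 4 mm thick, stands at its +x end to 92 mm above the underside; the strut joins the foot's -x end to the upright's top.
- pencil: Flat carpenter's pencil, 100 x 9 x 8 mm, lying on the right-hand part of the shelf board, its length along the board's x; it stays there. Origin under its middle.

How it is judged:
By the outcome, as a careful person would: the job done as asked, in the order asked, and still so for the second after the job is handed in, with the robot touching nothing.
It also fails if it takes over 67 s, if anything falls off the work surface, if the arm or the gripper's body presses on something with over 40 N, if the wrist force passes 120 N, or if a joint passes its speed limit or range.

ROBOT

A 6-joint arm with a two-finger parallel gripper is mounted at the origin on the work surface. World frame = base frame: x ahead of the robot, y to its left, z up, the work surface at z = 0. Lengths are in m, angles in rad, forces in N, time in s.
With the tool pointing down it reaches from about 0.35 to 1 m from the base axis. Payload 7.1 kg.
Tool frame: the origin (TCP) lies at the very end of the fingers, on their centre line; the grasp point (between the pads) lies 19 mm behind it (manip.tcp_to_grasp is the distance from the TCP to the grasp point, in m); z points along the fingers, y is the direction in which the jaws open and shut (so a half turn about z gives the same grasp; the last joint's range is limited). The gripper opens to 85 mm and grips with 20 to 120 N. Pads are 22 mm wide; open, the fingers measure 114 mm over their backs; the gripper's body (76 mm by 85 mm) begins 54 mm behind the grasp point. The pads swing forward as they close: fully open they stand 13 mm farther back than shut.
Start: joints at [-1.146, 0.423, 1.63, -0, 1.089, -0.019], TCP at [0.268, -0.564, 0.204] pointing down, gripper open.
Joint ranges: [-3, 3], [-0.9, 2.11], [0.09, 2.58], [-1.31, 4.45], [0.11, 2.69], [-2.54, 2.54]. Speed limits (rad/s): [2.39, 2.39, 3.01, 3.14, 3.14, 3.14].

INTERFACE

Orientations are given as [roll, pitch, yaw] about the fixed x, y, z axes, in that order (R = Rz(yaw) Ry(pitch) Rx(roll)).
In Python, from workcell import manip, claw, planner, optics, hand_in gives the robot as it stands. Calls block until the motion is done:
- manip.reach(position, orientation): joint-space move of the TCP to a pose.
- manip.line_to(position, orientation=None, max_speed=0.15, f_stop=None): straight line of the TCP; orientation=None keeps the orientation; max_speed is the mean speed in m/s. With f_stop (N) it stops when the force on the tool has changed by that much, and returns True; else False.
- manip.set_joints(angles): joint-space move.
- claw.ungrasp() and claw.grasp(squeeze=None): open the fingers fully, or close them until they stop; squeeze is the grip in N (None keeps the last).
- manip.wait(seconds).
- planner.ik(position, orientation): joint angles nearest the present ones, or None.
- optics.snapshot(name): name is "scene" or "top" or "wrist"; returns a dict with "image" (384x512x3 uint8, blue, green, red), "camera_matrix" (3x3 intrinsics, pixels), "position" and "rotation" of the camera in the world; the wrist camera has in their place "T_tool_cam" (4x4, takes a point from camera to tool coordinates, whose origin is the TCP and whose axes are the flange's). Camera axes: x right, y up, looking along -z (the intrinsics and any distortion apply to the point x, -y, -z); pixel columns grow to the right and rows downward; lengths in m; the calibration is good to about 2 mm. A picture is of the moment at which its call begins: read the wrist's pose just before it. There is no depth.
A pose or a line that the arm cannot do raises manip.MotionError and nothing moves.
- hand_in(): hands the job in, once; it reports no verdict.
Readings, each from a call of its own:
- manip.current_clock(): time.
- manip.current_joint_pos(): joint angles.
- manip.current_joint_vel(): joint speeds.
- manip.current_joint_torque(): joint torques, N m.
- manip.current_position(): TCP position.
- manip.current_ee_rot(): TCP orientation.
- manip.current_ft_force(): force on the tool from outside, world axes, zero at the start.
- manip.current_ft_torque(): the same for the moment, N m.
- manip.current_finger_gap(): finger opening in m.
Only numpy, scipy, OpenCV 4.12 (cv2) and the standard library are available. Lean on these libraries where they do the work, as an engineer would, in place of code of your own. Each camera call takes 0.05 s, during which the arm holds its last target.

## Working session

There is one attempt and no reset: what is moved stays moved. The work goes in short steps, each a Python script; the robot and the scene stay as the last script left them, time stands still between calls to the robot, and variables do not carry over. Pictures are saved under pics/ and viewed, and the job is handed in when it is done.

```bash
ls; mkdir -p pics
python3 - <<'E'
from workcell import manip, optics
import cv2
for n in ["scene","top","wrist"]:
    s=optics.snapshot(n); cv2.imwrite(f"pics/{n}0.png",s["image"])
    print(n,{k:(v.tolist() if hasattr(v,'tolist') else v) for k,v in s.items() if k!="image"})
print(manip.current_clock(),manip.current_position(),manip.current_ee_rot(),manip.current_finger_gap(),manip.tcp_to_grasp)
E
```

```text
pics
scene {'camera_matrix': [[413.3242286309035, 0.0, 253.43139196424195], [0.0, 413.3242286309035, 197.95036508047986], [0.0, 0.0, 1.0]], 'position': [1.0538032393555536, 0.002807912939953083, 0.9529532522964539], 'rotation': [0.5590297646033935, -0.005463779716625039, 1.6502888249187062]}
top {'camera_matrix': [[400.772563095336, 0.0, 250.18774646499824], [0.0, 400.772563095336, 184.16478374644106], [0.0, 0.0, 1.0]], 'position': [0.4035507032918234, 0.0013262539143182508, 1.1707467289733915], 'rotation': [0.07759806016681603, -0.02691444257813047, -1.5865890026107117]}
wrist {'camera_matrix': [[319.0683375932308, 0.0, 258.8668450033961], [0.0, 319.0683375932308, 189.31974638243628], [0.0, 0.0, 1.0]], 'T_tool_cam': [[0.00027002353827366494, 0.9544179004962211, 0.29847344655709723, 0.07629049843085882], [0.9999999591998227, -0.00022989533669715915, -0.0001695537852905017, 0.0003640703625082953], [-9.320751428681603e-05, 0.29847348016284103, -0.9544179236329549, -0.17023811864212193], [0.0, 0.0, 0.0, 1.0]]}
0.15 [ 0.26819196 -0.56401692  0.20301088] [-3.14037194e+00  6.43772136e-06  4.43823348e-01] 0.08543015215045406 0.0187
```

View pics/top0.png

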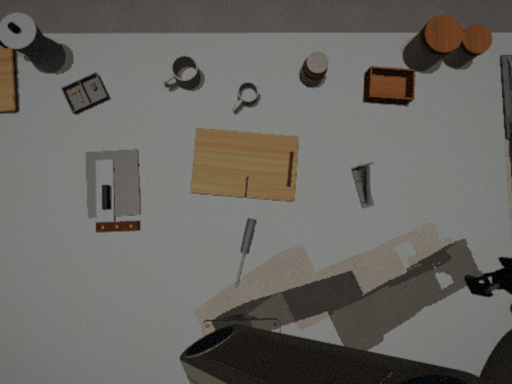

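View pics/scene0.png

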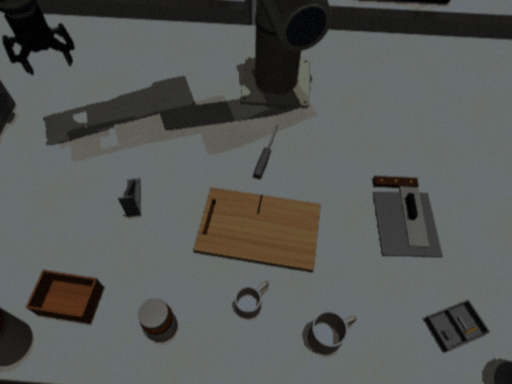

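View pics/wrist0.png

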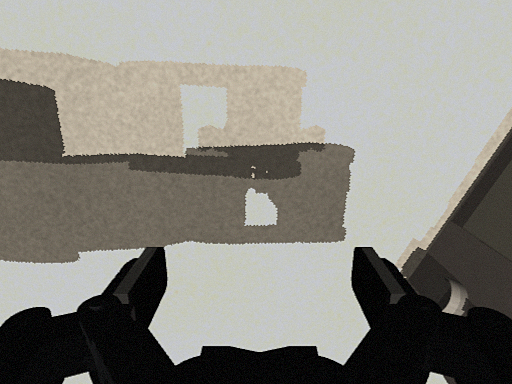

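```bash
cat > h.py <<'E'
import numpy as np, cv2
from scipy.spatial.transform import Rotation as R
from workcell import manip, claw, planner, optics
def rot(rpy): return R.from_euler('xyz',rpy).as_matrix()
def snap(name,fn=None):
    if name=="wrist":
        p=np.array(manip.current_position()); r=rot(manip.current_ee_rot())
        s=optics.snapshot(name); T=s["T_tool_cam"]; T=np.array(T)
        C=p+r@T[:3,3]; M=r@T[:3,:3]
    else:
        s=optics.snapshot(name); C=np.array(s["position"]); M=rot(s["rotation"])
    if fn: 
        cv2.imwrite(f"pics/{fn}.png",s["image"]); np.savez(f"pics/{fn}.npz",K=s["camera_matrix"],C=C,M=M)
    return s["image"],np.array(s["camera_matrix"]),C,M
def load(fn):
    d=np.load(f"pics/{fn}.npz"); return cv2.imread(f"pics/{fn}.png"),d["K"],d["C"],d["M"]
def ray(px,cam,z):
    _,K,C,M=cam; px=np.atleast_2d(px).astype(float)
    d=np.c_[(px[:,0]-K[0,2])/K[0,0],-(px[:,1]-K[1,2])/K[1,1],-np.ones(len(px))]@M.T
    return C+d*((z-C[2])/d[:,2])[:,None]
def proj(P,cam):
    _,K,C,M=cam; q=(np.atleast_2d(P)-C)@M
    return np.c_[K[0,0]*q[:,0]/-q[:,2]+K[0,2],K[1,1]*-q[:,1]/-q[:,2]+K[1,2]]
def down(yaw): return [np.pi,0,yaw]
E
python3 - <<'E'
from h import *
cam=snap("top","t1"); snap("scene","s1")
im=cam[0]
# rough pixel picks
for n,px,z in [("board corners",[[196,128],[299,136],[295,201],[191,193]],.018),("tick",[[246,177],[246,197]],.018),
 ("grip bar",[[106,197]],.03),("stock",[[97,226],[139,226]],.01),("bracket",[[357,165],[371,163],[373,205],[362,207]],.0),("pencil",[[291,152],[290,186]],.02)]:
    print(n,ray(px,cam,z)[:,:2].round(3).tolist())
a=cv2.resize(im[110:250,70:220],None,fx=5,fy=4,interpolation=cv2.INTER_CUBIC);cv2.imwrite("pics/ta.png",a)
a=cv2.resize(im[120:220,230:400],None,fx=4.5,fy=4.5,interpolation=cv2.INTER_CUBIC);cv2.imwrite("pics/tb.png",a)
E
```

```text
board corners [[0.659, 0.124], [0.632, -0.176], [0.442, -0.16], [0.47, 0.139]]
tick [[0.514, -0.019], [0.456, -0.018]]
grip bar [[0.461, 0.377]]
stock [[0.38, 0.408], [0.378, 0.289]]
bracket [[0.547, -0.349], [0.552, -0.391], [0.428, -0.392], [0.422, -0.359]]
pencil [[0.585, -0.151], [0.486, -0.146]]
```

View pics/ta.png

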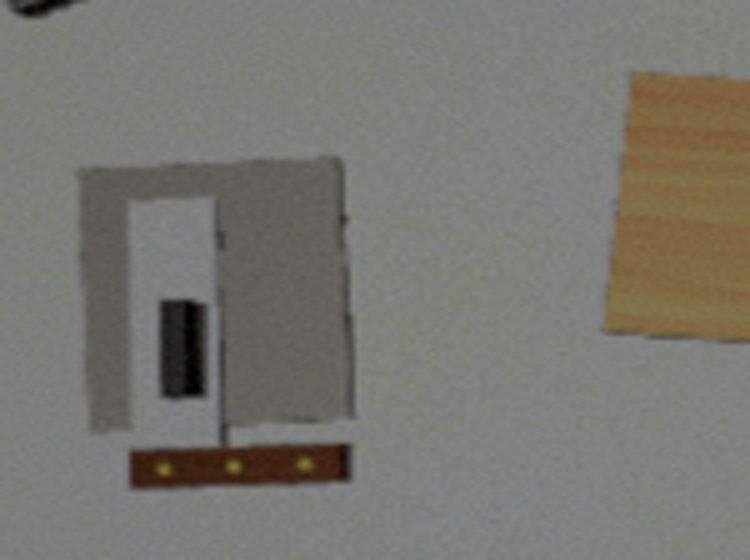

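View pics/tb.png

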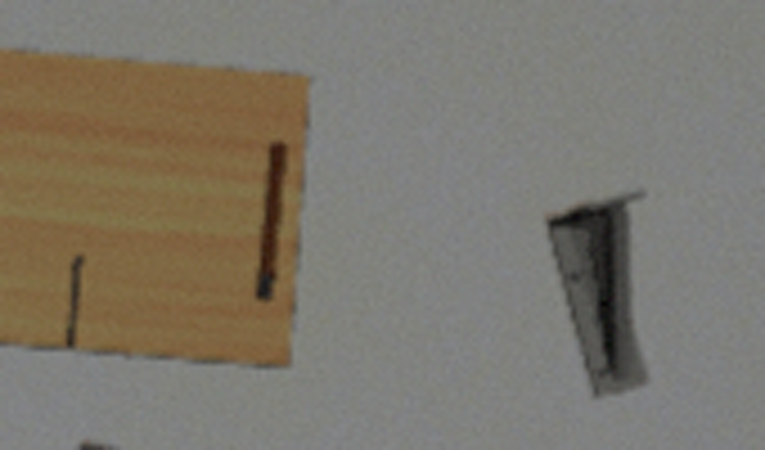

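Run:
```python
from h import *
for n,p,y in [("sq",[.46,.377,.05],.0),("board",[.53,-.04,.05],-.093),("br",[.49,-.37,.05],.2)]:
  for k in (0,np.pi,-np.pi):
   for z in (.05,.25):
    q=planner.ik([p[0],p[1],z],down(y+k)); print(n,round(k,1),z,None if q is None else np.round(q,2))
```

```text
sq 0 0.05 [ 0.67  0.59  1.78 -0.    0.77  2.24]
sq 0 0.25 [ 0.67  0.33  1.66 -0.    1.16  2.24]
sq 3.1 0.05 [ 0.67  0.59  1.78  0.    0.77 -0.9 ]
sq 3.1 0.25 [ 0.67  0.33  1.66  0.    1.16 -0.9 ]
sq -3.1 0.05 [ 0.67  0.59  1.78  0.    0.77 -0.9 ]
sq -3.1 0.25 [ 0.67  0.33  1.66  0.    1.16 -0.9 ]
board 0 0.05 [-0.1   0.52  1.93 -0.    0.7   1.57]
board 0 0.25 [-0.1   0.23  1.79 -0.    1.12  1.57]
board 3.1 0.05 [-0.1   0.52  1.93  0.    0.7  -1.58]
board 3.1 0.25 [-0.1   0.23  1.79  0.    1.12 -1.58]
board -3.1 0.05 [-0.1   0.52  1.93  0.    0.7  -1.58]
board -3.1 0.25 [-0.1   0.23  1.79  0.    1.12 -1.58]
br 0 0.05 [-0.67  0.61  1.74 -0.    0.79  0.7 ]
br 0 0.25 [-0.67  0.36  1.61 -0.    1.17  0.7 ]
br 3.1 0.05 [-0.67  0.61  1.74  0.    0.79 -2.44]
br 3.1 0.25 [-0.67  0.36  1.61  0.    1.17 -2.44]
br -3.1 0.05 [-0.67  0.61  1.74  0.    0.79 -2.44]
br -3.1 0.25 [-0.67  0.36  1.61  0.    1.17 -2.44]
```

Run:
```python
from h import *
manip.reach([.54,-.36,.2],down(.2)); manip.wait(.15); snap("wrist","w_br")
manip.reach([.45,-.03,.22],down(np.pi-.093)); manip.wait(.15); snap("wrist","w_bo")
manip.reach([.40,.36,.2],down(np.pi)); manip.wait(.15); snap("wrist","w_sq")
print(manip.current_clock(),manip.current_ft_force())
```

```text
5.6 [ 0.4115855  -1.34828158  0.8026541 ]
```

View pics/w_br.png

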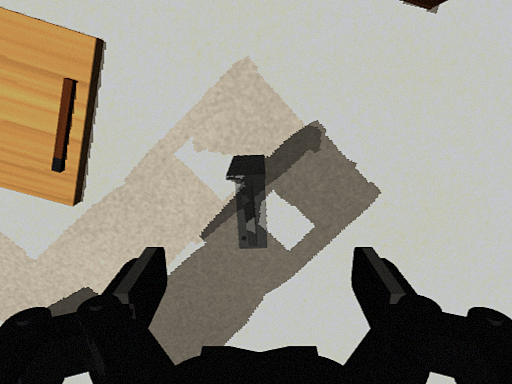

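View pics/w_bo.png

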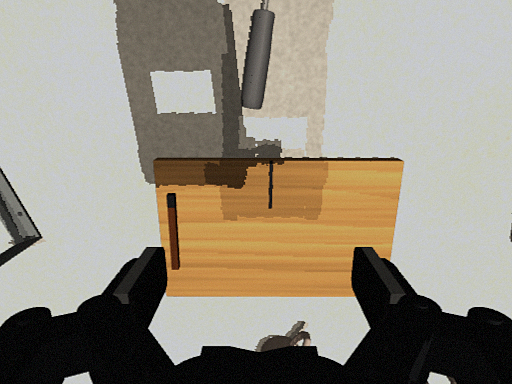

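View pics/w_sq.png

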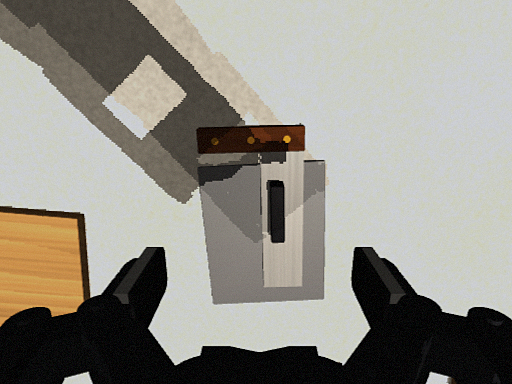

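```bash
cat >> h.py <<'E'
from scipy.ndimage import map_coordinates, gaussian_filter1d
def edge(cam,p0,p1,ch=None,half=5,n=60,trim=.06,sign=0):
    """sub-pixel straight edge near p0-p1; returns two end points on fitted line, rms. sign: +1 brightening along normal (right of p0->p1 in image: (-dy,dx))"""
    im=cam[0].astype(float); im=im.mean(2) if ch is None else im[...,ch]
    p0=np.array(p0,float);p1=np.array(p1,float);d=p1-p0;L=np.hypot(*d);u=d/L;nn=np.array([-u[1],u[0]])
    s=np.linspace(trim,1-trim,n)*L; t=np.arange(-half,half+.01,.25)
    P=p0+s[:,None,None]*u+t[None,:,None]*nn
    v=map_coordinates(im,[P[...,1],P[...,0]],order=1); g=np.gradient(gaussian_filter1d(v,3,axis=1),axis=1)
    g=np.abs(g) if sign==0 else sign*g
    o=t[g.argmax(1)]; ok=np.ones(n,bool)
    for _ in range(6):
        c=np.polyfit(s[ok],o[ok],1); r=o-np.polyval(c,s); ok=abs(r)<max(.4,2*np.median(abs(r)))
    q=lambda x:p0+x*u+np.polyval(c,x)*nn
    return np.array([q(0),q(L)]),r[ok].std(),ok.sum()
def inter(a,b):
    A=np.array([a[1]-a[0],-(b[1]-b[0])]).T; k=np.linalg.solve(A,b[0]-a[0]); return a[0]+k[0]*(a[1]-a[0])
def zoom(fn,x0,x1,y0,y1,out):
    im=cv2.imread(f"pics/{fn}.png")[y0:y1,x0:x1]; f=min(800/(x1-x0),600/(y1-y0))
    cv2.imwrite(f"pics/{out}.png",cv2.resize(im,None,fx=f,fy=f,interpolation=cv2.INTER_NEAREST)); print(out,"scale",f)
E
python3 - <<'E'
from h import *
zoom("w_bo",145,415,145,305,"z1"); zoom("w_sq",185,335,115,310,"z2"); zoom("w_br",215,285,145,260,"z3")
E
```

```text
z1 scale 2.962962962962963
z2 scale 3.076923076923077
z3 scale 5.217391304347826
```

View pics/z1.png

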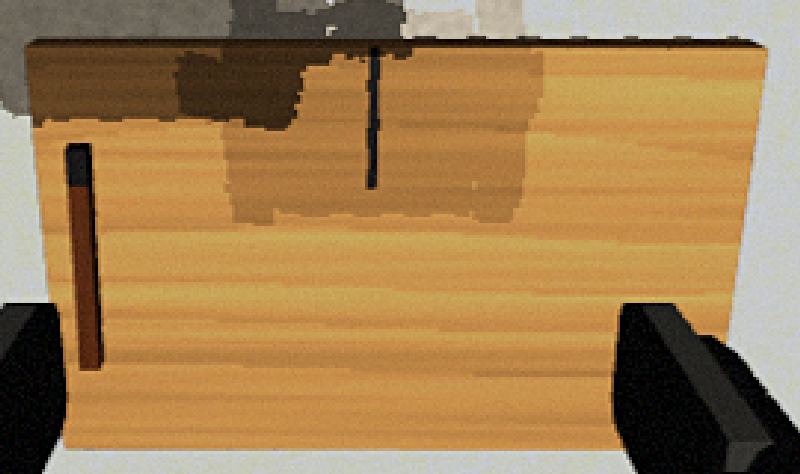

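View pics/z2.png

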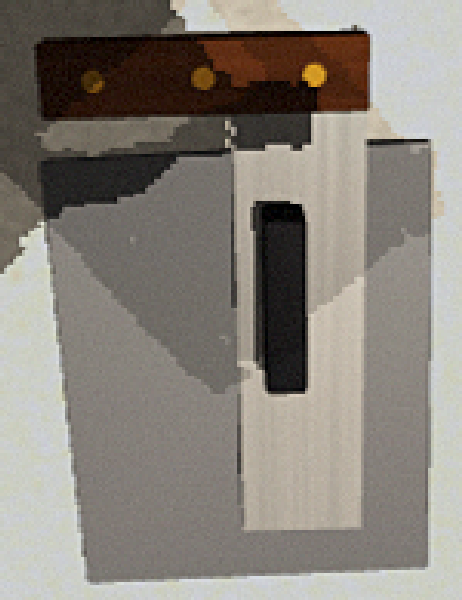

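View pics/z3.png

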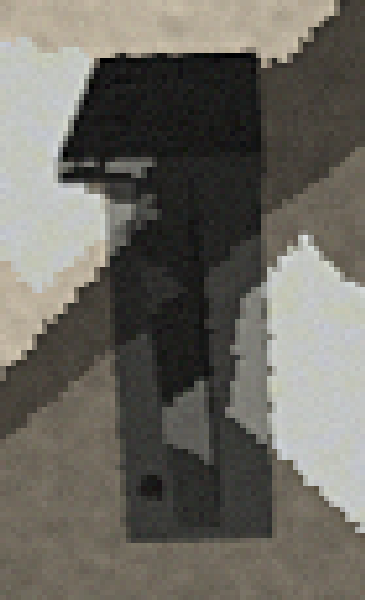

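```bash
cat > m.py <<'E'
from h import *
def ln(cam,p0,p1,z,**k):
    e,r,n=edge(cam,p0,p1,**k); w=ray(e,cam,z)[:,:2]; return e,w,r,n
def yawof(w): d=w[1]-w[0]; return np.arctan2(d[1],d[0])
E
python3 - <<'E'
from m import *
c=load("w_bo")
F=ln(c,[157,161],[402,161],.018,ch=2); T=[]
for dx,s in((-2.2,0),(2.2,0)): T.append(ln(c,[271.2+dx,165],[270.3+dx,206],.018,half=2,n=40))
B=ln(c,[175,296.5],[345,296.5],.018); Rr=ln(c,[402.5,168],[394,240],.018);L=ln(c,[154.5,165],[161,225],.018)
for n,x in zip("F T1 T2 B R L".split(),[F]+T+[B,Rr,L]): print(n,x[0].round(1).tolist(),x[1].round(4).tolist(),"yaw",round(yawof(x[1]),4),round(x[2],2),x[3])
c=load("w_sq")
print("square")
for n,x in dict(outer=ln(c,[304.0,165],[302.3,284],.0095,half=3),inner=ln(c,[260.5,165],[264,284],.0095,half=3),
  stock=ln(c,[200,153],[257,152.5],.016,half=4,ch=2),stock2=ln(c,[262,152.5],[303,151.5],.016,half=4,ch=2),
  sto_out=ln(c,[198,128],[304,126],.016,half=4,ch=2), right=ln(c,[304.7,128],[305,149],.016,half=3,n=20),
  end=ln(c,[265,287],[301,287],.0095,half=3),
  barR=ln(c,[284.5,190],[284.5,241],.0335,half=3),barL=ln(c,[270.5,190],[271.5,241],.0335,half=2),barbot=ln(c,[273,243],[283,243],.0335,half=3,n=20)).items():
  print(n,x[0].round(1).tolist(),x[1].round(4).tolist(),"yaw",round(yawof(x[1]),4),round(x[2],2),x[3])
c=load("w_br"); print("bracket")
for n,x in dict(R=ln(c,[266.9,246],[265.8,180],.004,half=3),L=ln(c,[239.7,246],[237.2,216],.004,half=3),bot=ln(c,[240.5,248.5],[266.5,247.8],.004,half=3,n=30),
  top=ln(c,[235,155.7],[263,155.5],.092,half=3,n=30)).items():
  print(n,x[0].round(1).tolist(),x[1].round(4).tolist(),"yaw",round(yawof(x[1]),4),round(x[2],2),x[3])
E
```

```text
F [[157.0, 157.2], [402.0, 157.6]] [[0.4394, -0.1508], [0.467, 0.1383]] yaw 1.4757 0.09 44
T1 [[269.1, 165.0], [268.5, 206.0]] [[0.4613, -0.0193], [0.5132, -0.0245]] yaw -0.0994 0.17 29
T2 [[272.5, 165.0], [271.4, 206.0]] [[0.4616, -0.0152], [0.5135, -0.0208]] yaw -0.1065 0.08 36
B [[175.0, 296.2], [345.0, 296.3]] [[0.6322, -0.1627], [0.654, 0.0686]] yaw 1.477 0.03 60
R [[402.9, 168.0], [392.7, 239.8]] [[0.48, 0.1399], [0.5744, 0.1308]] yaw -0.096 0.15 60
L [[152.8, 165.2], [158.6, 225.3]] [[0.4485, -0.1577], [0.5261, -0.1653]] yaw -0.0979 0.17 55
square
outer [[303.2, 165.0], [301.6, 284.0]] [[0.4082, 0.4102], [0.5675, 0.4144]] yaw 0.0265 0.11 60
inner [[260.4, 165.0], [263.7, 284.0]] [[0.4081, 0.3605], [0.5674, 0.3649]] yaw 0.0272 0.18 52
stock [[200.0, 153.5], [257.0, 152.0]] [[0.3932, 0.2926], [0.3916, 0.3567]] yaw 1.5957 0.14 60
stock2 [[262.0, 151.8], [303.0, 150.8]] [[0.3914, 0.3623], [0.3904, 0.4083]] yaw 1.5927 0.16 59
sto_out [[198.0, 126.9], [304.0, 123.6]] [[0.3637, 0.2921], [0.3603, 0.4082]] yaw 1.6001 0.21 56
right [[304.5, 128.0], [304.4, 149.0]] [[0.3651, 0.409], [0.3883, 0.4098]] yaw 0.0357 0.09 20
end [[265.0, 286.7], [301.0, 286.1]] [[0.5715, 0.3666], [0.5707, 0.4138]] yaw 1.5873 0.1 60
barR [[283.8, 190.0], [284.6, 241.0]] [[0.4309, 0.3864], [0.4933, 0.3887]] yaw 0.0371 0.12 60
barL [[269.2, 190.0], [270.5, 241.0]] [[0.4309, 0.3702], [0.4933, 0.3722]] yaw 0.0326 0.11 59
barbot [[273.0, 242.6], [283.0, 242.2]] [[0.4953, 0.3752], [0.4948, 0.3868]] yaw 1.6141 0.06 20
bracket
R [[267.0, 246.0], [264.6, 180.0]] [[0.4297, -0.3941], [0.5146, -0.3734]] yaw 0.2387 0.2 48
L [[238.7, 246.1], [236.7, 216.0]] [[0.4225, -0.3587], [0.4625, -0.349]] yaw 0.2396 0.17 53
bot [[240.5, 248.6], [266.5, 247.4]] [[0.4194, -0.3617], [0.4277, -0.3939]] yaw -1.3193 0.1 30
top [[235.0, 155.0], [263.0, 154.3]] [[0.5558, -0.3366], [0.5613, -0.3608]] yaw -1.3475 0.18 29
```

Run:
```python
from m import *
y=np.pi+.0268
manip.reach([.461,.3795,.07],down(y))
print(manip.line_to([.461,.3795,.0128],max_speed=.1,f_stop=6),manip.current_position())
claw.grasp(60); print(manip.current_finger_gap(),manip.current_ft_force())
p=manip.current_position()
manip.line_to([p[0],p[1],.10],max_speed=.15)
print(manip.current_ft_force(),manip.current_ft_torque())
b=-.095; ux=np.array([np.cos(b),np.sin(b)])
g=np.array([.5220,-.0554])-.008*ux
manip.reach([g[0],g[1],.075],down(np.pi+b)); manip.wait(.2); snap("wrist","w_h1")
print(manip.current_position(),manip.current_clock())
zoom("w_h1",130,430,90,315,"z4")
```

```text
False [0.4612304  0.37974978 0.01316625]
-0.0002866218938972243 [-0.0612187  -0.89528159 -0.34182501]
[ 0.22483     0.50701406 -0.37181767] [-0.01136136 -0.03101983  0.01590398]
[ 0.51424797 -0.05394827  0.07506048] 10.3167
z4 scale 2.6666666666666665
```

View pics/z4.png

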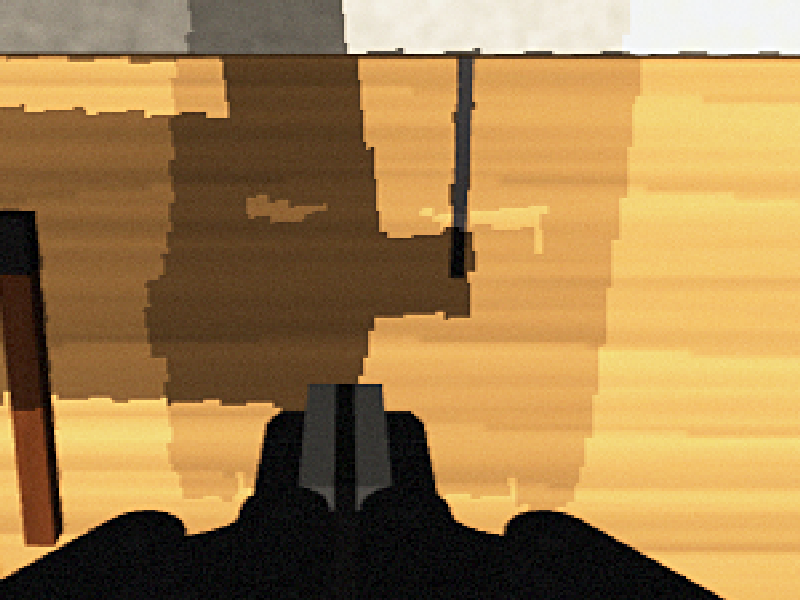

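Run:
```python
from m import *
claw.ungrasp()
c=snap("top","t2"); snap("scene","s2")
zoom("t2",60,180,120,250,"z5")
zoom("s2",350,460,150,270,"z6")
print(manip.current_clock())
```

```text
z5 scale 4.615384615384615
z6 scale 5.0
11.2
```

View pics/z5.png

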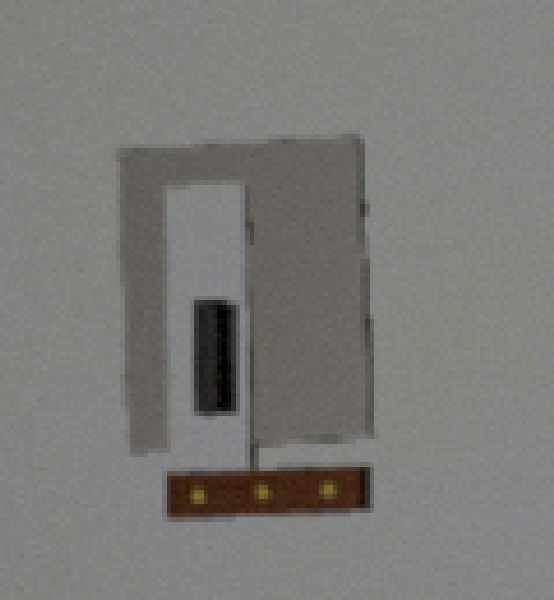

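View pics/z6.png

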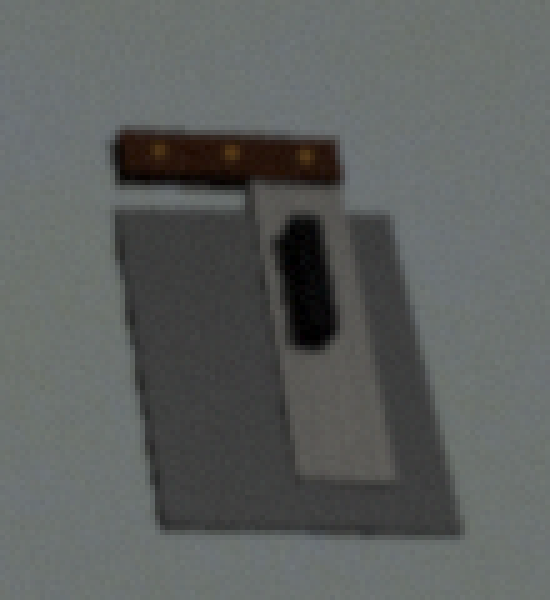

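Run:
```python
from m import *
a=load("t1")[0].astype(float);b=load("t2")[0].astype(float)
sh,resp=cv2.phaseCorrelate(a[140:235,80:145].mean(2).copy(),b[140:235,80:145].mean(2).copy());print("shift",sh,resp)
y=np.pi+.0268
manip.reach([.461,.3795,.09],down(y)); manip.wait(.1); snap("wrist","g0")
manip.line_to([.461,.3795,.0128],max_speed=.12,f_stop=6); snap("wrist","g1")
print(manip.current_position(),manip.current_finger_gap())
claw.grasp(60); print(manip.current_position(),manip.current_finger_gap(),manip.current_ft_force()); snap("wrist","g2")
zoom("g0",130,400,150,384,"g0z");zoom("g1",130,400,150,384,"g1z");zoom("g2",130,400,150,384,"g2z")
print(manip.current_clock())
```

```text
shift (0.06034392945183242, -0.0031028600228140135) 1.0289040243805634
[0.46159686 0.37994836 0.01355763] 0.08522491809056706
[0.46098478 0.37948541 0.01275741] -0.0002101159125152758 [-0.08252476 -0.85035529 -0.32338321]
g0z scale 2.5641025641025643
g1z scale 2.5641025641025643
g2z scale 2.5641025641025643
14.6167
```

View pics/g0z.png

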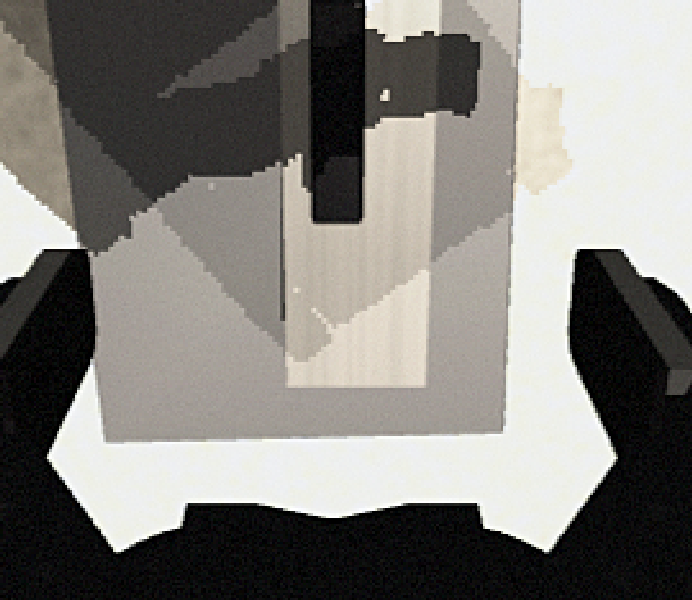

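View pics/g1z.png

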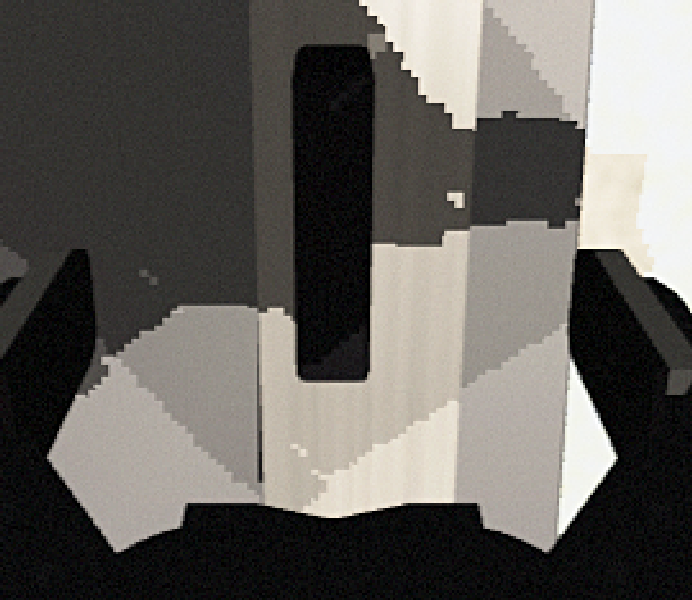

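View pics/g2z.png

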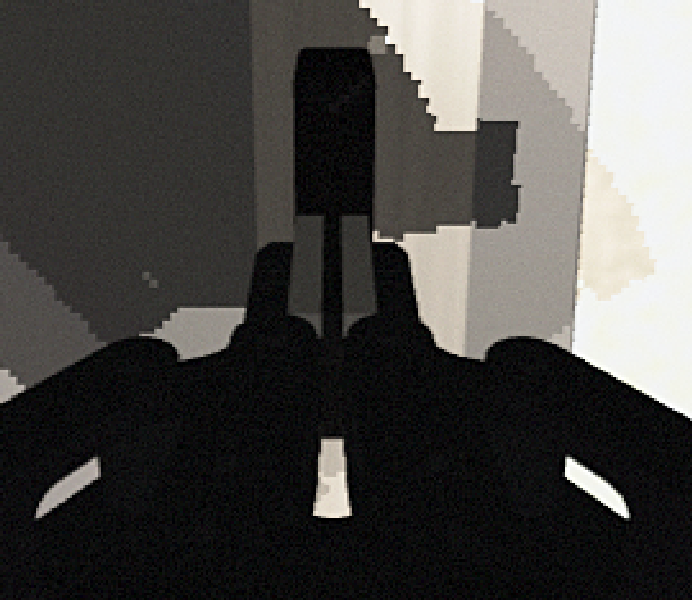

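Run:
```python
from m import *
_,K,C,M=load("g2"); p=np.array(manip.current_position()); r=rot(manip.current_ee_rot())
print(p)
for zz in (0,-.01,-.02,-.03):
  for xx in (.011,-.011):
    for yy in(-.008,.008):
      print(zz,xx,yy,proj(p+r@np.array([xx,yy,zz]),(0,K,C,M)).round(1))
# bar top
for P in ([.496,.3805,.0335],[.426,.3785,.0335],[.461,.3875,.0335],[.461,.3715,.0335]): print(P,proj(P,(0,K,C,M)).round(1))
```

```text
[0.46098944 0.37949535 0.01276074]
0 0.011 -0.008 [[245.5 209.3]]
0 0.011 0.008 [[273.5 209.3]]
0 -0.011 -0.008 [[245.9 244.1]]
0 -0.011 0.008 [[273.  244.2]]
-0.01 0.011 -0.008 [[244.7 216. ]]
-0.01 0.011 0.008 [[274.3 216. ]]
-0.01 -0.011 -0.008 [[245.2 252.4]]
-0.01 -0.011 0.008 [[273.8 252.4]]
-0.02 0.011 -0.008 [[243.9 223.4]]
-0.02 0.011 0.008 [[275.2 223.4]]
-0.02 -0.011 -0.008 [[244.5 261.6]]
-0.02 -0.011 0.008 [[274.6 261.6]]
-0.03 0.011 -0.008 [[243.  231.8]]
-0.03 0.011 0.008 [[276.3 231.8]]
-0.03 -0.011 -0.008 [[243.6 271.9]]
-0.03 -0.011 0.008 [[275.5 271.9]]
[0.496, 0.3805, 0.0335] [[259.6 300.9]]
[0.426, 0.3785, 0.0335] [[259.5 178.5]]
[0.461, 0.3875, 0.0335] [[275.  243.9]]
[0.461, 0.3715, 0.0335] [[244.1 243.2]]
```

Run:
```python
from m import *
print(manip.line_to([.461,.3795,-.012],max_speed=.03,f_stop=4)); print(manip.current_position(),manip.current_ft_force(),manip.current_clock())
```

```text
True
[0.46117306 0.37964661 0.005857  ] [-1.13207518 -0.17602726  6.3554504 ] 15.0333
```

Run:
```python
from m import *
y=np.pi+.0268
manip.line_to([.461,.3795,.03],max_speed=.15); claw.ungrasp()
print(manip.line_to([.461,.3795,-.016],max_speed=.08,f_stop=5)); print(manip.current_position())
claw.grasp(60); print(manip.current_finger_gap(),manip.current_ft_force()); snap("wrist","g3")
zoom("g3",130,400,150,384,"g3z")
print(manip.current_clock())
```

```text
False
[ 0.46100749  0.37952612 -0.01620991]
0.01484374905263366 [-0.23545021  0.41901091  3.69442587]
g3z scale 2.5641025641025643
17.55
```

View pics/g3z.png

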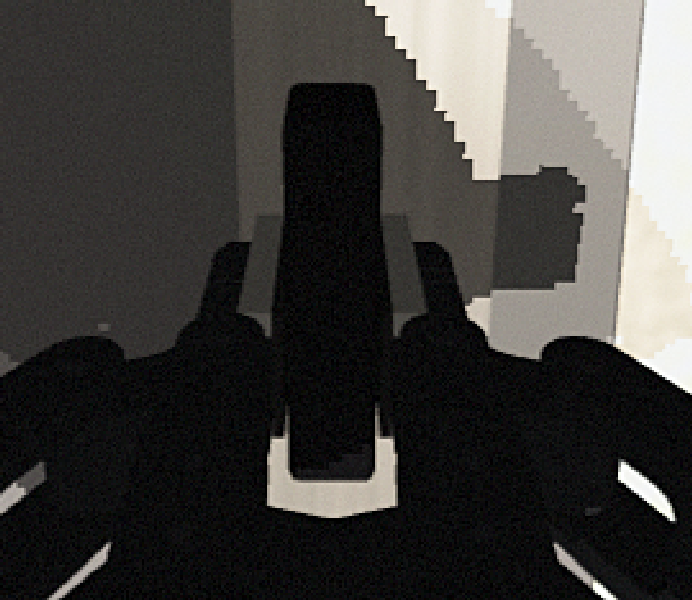

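Run:
```python
from m import *
c=load("w_h1")
for n,x in dict(T1=ln(c,[302,115],[298.5,190],.018,half=2.5,sign=0),T2=ln(c,[307,115],[304,190],.018,half=2.5),F=ln(c,[375,111],[425,111],.018,half=4,ch=0),F2=ln(c,[220,111],[300,111],.018,half=4,ch=0),FR=ln(c,[310,111],[420,111],.018,half=3,ch=0)).items():
  print(n,x[0].round(1).tolist(),x[1].round(4).tolist(),"yaw",round(yawof(x[1]),4),round(x[2],2),x[3])
p=manip.current_position(); manip.line_to([p[0],p[1],.05],max_speed=.15); print(manip.current_finger_gap())
b=-.095; ux=np.array([np.cos(b),np.sin(b)])
g=np.array([.5220,-.0554])-.010*ux
manip.reach([g[0],g[1],.05],down(np.pi+b-.0005)); manip.wait(.2); snap("wrist","w_h2")
print(manip.current_position(),manip.current_ee_rot(),manip.current_ft_force(),manip.current_ft_torque(),manip.current_clock())
zoom("w_h2",130,430,60,285,"z7")
```

```text
T1 [[301.2, 115.0], [298.3, 190.0]] [[0.458, -0.0193], [0.5125, -0.0244]] yaw -0.0934 0.19 48
T2 [[307.0, 115.0], [303.6, 190.0]] [[0.4584, -0.0153], [0.5129, -0.0204]] yaw -0.0942 0.14 43
F [[375.0, 109.3], [425.0, 109.2]] [[0.4589, 0.0318], [0.4621, 0.0662]] yaw 1.4786 0.4 60
F2 [[220.0, 109.4], [300.0, 109.5]] [[0.449, -0.0751], [0.4542, -0.0199]] yaw 1.4763 0.1 49
FR [[310.0, 109.3], [420.0, 109.7]] [[0.4547, -0.013], [0.4621, 0.0628]] yaw 1.4743 0.19 46
0.01501010924984646
[ 0.51222937 -0.05374177  0.04999074] [3.14157345e+00 1.05835237e-04 3.04737191e+00] [ 0.52296512  0.14454669 -3.32485851] [-0.00992966 -0.07569635 -0.00238112] 20.0
z7 scale 2.6666666666666665
```

View pics/z7.png

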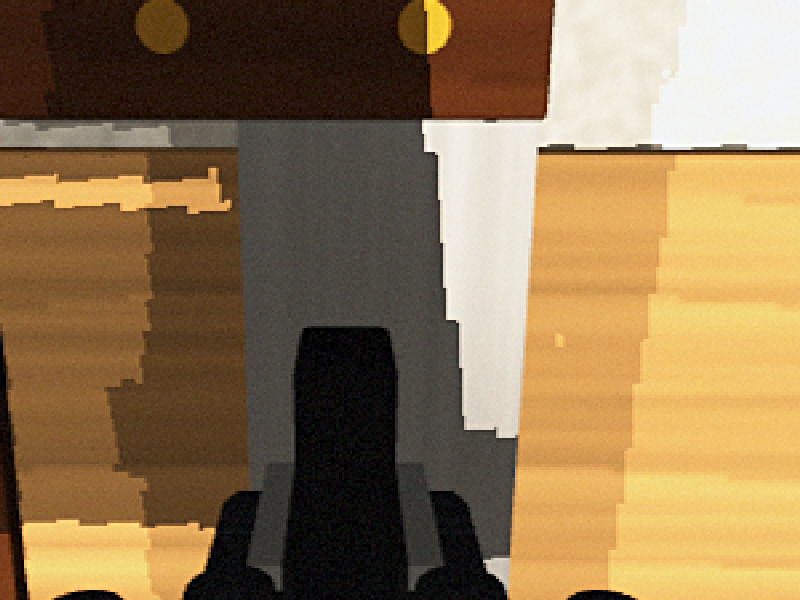

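Run:
```python
from m import *
c=load("w_h2"); p=np.array([.51223,-.05374])
for n,x in dict(outer=ln(c,[331.8,118],[324.5,223],.0757,half=3),inner=ln(c,[219.5,118],[223,235],.0757,half=3),stock=ln(c,[225,104.5],[330,104.5],.0822,half=4,ch=2)).items():
  w=x[1]; yw=yawof(w)
  d=(w.mean(0)-p); b=-.095
  print(n,x[0].round(1).tolist(),w.round(4).tolist(),"yaw",round(yw,4),round(x[2],2),x[3], "tool-rel", (d@[np.cos(b),np.sin(b)]).round(4),(d@[-np.sin(b),np.cos(b)]).round(4))
```

```text
outer [[330.8, 117.9], [323.8, 223.0]] [[0.4514, -0.0162], [0.5017, -0.0209]] yaw -0.0945 0.11 60 tool-rel -0.0389 0.0316
inner [[218.6, 118.0], [222.6, 235.0]] [[0.4467, -0.0658], [0.5035, -0.0712]] yaw -0.0964 0.24 47 tool-rel -0.0356 -0.0182
stock [[225.0, 104.8], [330.0, 104.5]] [[0.4411, -0.0615], [0.4451, -0.0177]] yaw 1.4797 0.1 56 tool-rel -0.0701 0.0075
```

Run:
```python
from m import *
b=-.095; ux=np.array([np.cos(b),np.sin(b)]); uy=np.array([-ux[1],ux[0]])
g=np.array([.5220,-.0554])-.010*ux-.0005*uy
print(manip.line_to([g[0],g[1],.004],max_speed=.1,f_stop=15))
print(manip.line_to([g[0],g[1],-.0075],max_speed=.025,f_stop=3), manip.current_position(),manip.current_ft_force())
manip.wait(.1); snap("wrist","w_h3")
print(manip.current_position(),manip.current_ft_force(),manip.current_clock())
zoom("w_h3",130,430,60,285,"z8")
```

```text
False
True [ 0.51262374 -0.05502522 -0.00409545] [-0.0930273   0.41546001  5.8906812 ]
[ 0.51263379 -0.05504583 -0.00411018] [-0.72261028  0.97958322  5.27841635] 21.15
z8 scale 2.6666666666666665
```

View pics/z8.png

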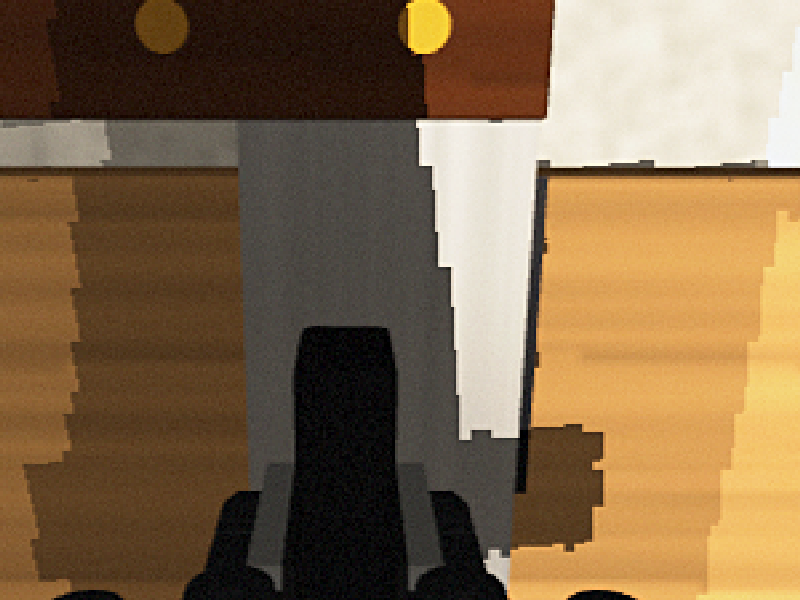

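Run:
```python
from m import *
c=load("w_h3"); p=np.array([.51263,-.05504]); b=-.095
def show(n,x):
  w=x[1]; d=w.mean(0)-p
  print(n,x[0].round(1).tolist(),w.round(4).tolist(),"yaw",round(yawof(w),4),round(x[2],2),x[3],"tool-rel",(d@[np.cos(b),np.sin(b)]).round(4),(d@[-np.sin(b),np.cos(b)]).round(4))
show("outer",ln(c,[331.5,130],[325,222],.021,half=2.2,sign=0,ch=2))
show("tickR",ln(c,[335,130],[328,218],.018,half=2.2,ch=2))
show("tickR+",ln(c,[335,130],[328,218],.018,half=2.2,ch=2,sign=-1))
show("tickR-",ln(c,[335,130],[328,218],.018,half=2.2,ch=2,sign=1))
show("F",ln(c,[340,124.5],[420,124.5],.018,half=3,ch=2))
show("F-",ln(c,[140,124.5],[215,124.5],.018,half=3,ch=2))
show("stock",ln(c,[225,104.5],[330,104.5],.0275,half=4,ch=2))
```

```text
outer [[330.4, 129.9], [324.2, 221.9]] [[0.457, -0.0177], [0.5017, -0.022]] yaw -0.0963 0.1 60 tool-rel -0.0365 0.0319
tickR [[334.6, 130.0], [328.2, 218.0]] [[0.4576, -0.0151], [0.5011, -0.0194]] yaw -0.0969 0.14 50 tool-rel -0.0367 0.0345
tickR+ [[334.6, 130.0], [328.2, 218.0]] [[0.4576, -0.0151], [0.5011, -0.0194]] yaw -0.0969 0.14 50 tool-rel -0.0367 0.0345
tickR- [[338.8, 130.3], [324.9, 217.8]] [[0.458, -0.0132], [0.5008, -0.021]] yaw -0.1804 0.99 48 tool-rel -0.0367 0.0346
F [[340.0, 125.7], [420.0, 125.8]] [[0.456, -0.0126], [0.4595, 0.0238]] yaw 1.4752 0.05 45 tool-rel -0.0604 0.0551
F- [[140.0, 124.1], [215.0, 124.6]] [[0.4465, -0.1036], [0.45, -0.0695]] yaw 1.4684 1.55 60 tool-rel -0.0611 -0.0375
stock [[225.0, 104.7], [330.0, 104.5]] [[0.4414, -0.0628], [0.4455, -0.0189]] yaw 1.4778 0.11 56 tool-rel -0.0702 0.0075
```

Run:
```python
from m import *
b=-.0955; ux=np.array([np.cos(b),np.sin(b)]); uy=np.array([-ux[1],ux[0]]); o=down(np.pi-.0955)
p=np.array(manip.current_position()); 
g=p[:2]+.0006*uy; z=p[2]-.0000
a=g+.007*ux; print(manip.line_to([a[0],a[1],z+.0003],o,max_speed=.04,f_stop=25), manip.current_ft_force())
f0=np.array(manip.current_ft_force())
a=g+.014*ux; print(manip.line_to([a[0],a[1],z+.0003],o,max_speed=.012,f_stop=6))
q=np.array(manip.current_position()); print(q,manip.current_ee_rot(),"adv",(q[:2]-p[:2])@ux,(q[:2]-p[:2])@uy,np.array(manip.current_ft_force())-f0)
manip.wait(.1); snap("wrist","w_h4"); print(manip.current_clock()); zoom("w_h4",130,430,60,285,"z9")
```

```text
False [ 0.54604231  0.06054021 -2.82353134]
True
[ 0.52211988 -0.0553598  -0.00411002] [ 3.14156937e+00 -2.69043412e-03  3.04610798e+00] adv 0.00947280533582513 0.000592011525951539 [-2.94300153  0.07061372  9.363257  ]
22.05
z9 scale 2.6666666666666665
```

View pics/z9.png

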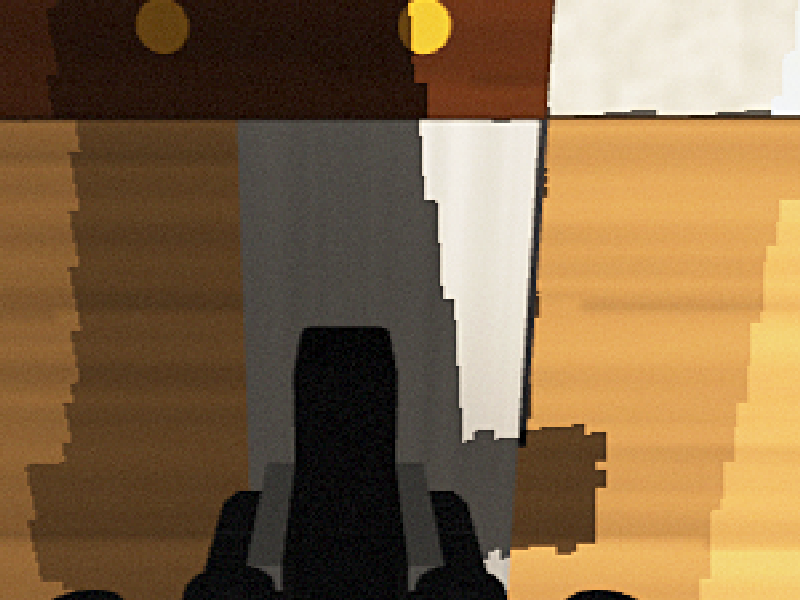

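Run:
```python
from m import *
b=-.0955; ux=np.array([np.cos(b),np.sin(b)]); uy=np.array([-ux[1],ux[0]]); o=down(np.pi-.0955)
p=np.array(manip.current_position()); f0=np.array(manip.current_ft_force())
print("f",f0); a=p[:2]+.003*ux; print(manip.line_to([a[0],a[1],p[2]+.0003],o,max_speed=.01,f_stop=10))
q=np.array(manip.current_position()); print("adv",(q-p),manip.current_ft_force())
claw.ungrasp(); manip.wait(.1); print(manip.current_position(),manip.current_ft_force())
p=manip.current_position(); manip.line_to([p[0],p[1],.08],max_speed=.2); manip.wait(.1)
snap("wrist","w_h5"); print(manip.current_clock()); zoom("w_h5",130,430,60,285,"z10")
c=load("w_h5")
```

```text
f [ 0.64626469 -0.39910445  5.43940556]
False
adv [-1.20145244e-04  2.66967686e-05 -3.86814337e-06] [-8.73418623  0.33815943  6.24273414]
[ 0.52516434 -0.05564779 -0.00379294] [ 0.2920174  -0.18215164  0.21078685]
24.125
z10 scale 2.6666666666666665
```

View pics/z10.png

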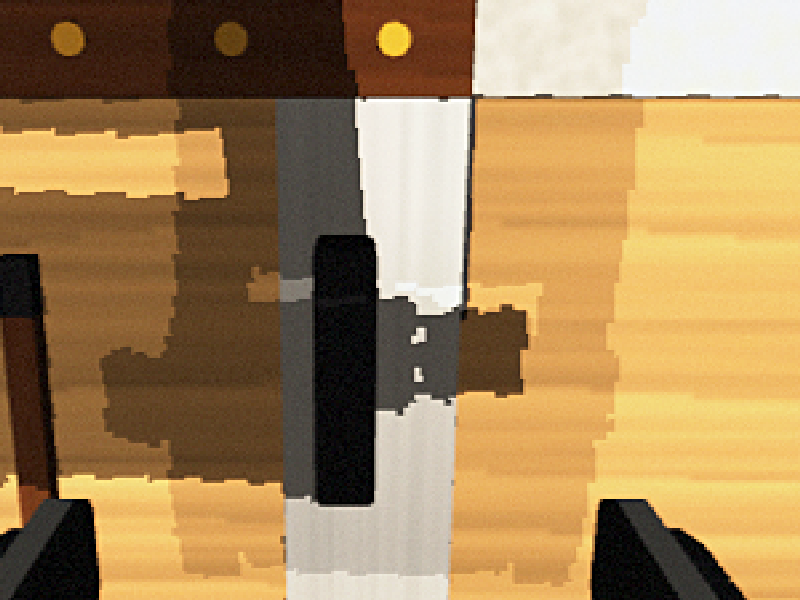

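Run:
```python
from m import *
c=load("w_h5"); b=-.0955
def show(n,x):
  w=x[1]; d=w-np.array([.455,-.017])
  print(n,x[0].round(1).tolist(),w.round(4).tolist(),"yaw",round(yawof(w),4),round(x[2],2),x[3],"rel",(d@[np.cos(b),np.sin(b)]).round(4),(d@[-np.sin(b),np.cos(b)]).round(4))
show("outerA",ln(c,[306,99],[303.4,170],.021,half=2,ch=0))
show("outerB",ln(c,[303,180],[298,278],.021,half=3,ch=0))
show("tickR",ln(c,[307.3,99],[304.5,170],.018,half=2,ch=2,sign=-1))
show("inner",ln(c,[233.5,100],[237,270],.021,half=3,ch=2))
show("F",ln(c,[315,96.5],[420,96.5],.018,half=3,ch=2))
show("stock",ln(c,[132,96.5],[230,96.5],.0275,half=3,ch=2))
show("stock2",ln(c,[240,96.5],[305,96.5],.0275,half=3,ch=2))
zoom("w_h5",270,350,75,135,"z11")
```

```text
outerA [[305.6, 99.0], [302.6, 170.0]] [[0.4573, -0.0171], [0.5073, -0.0219]] yaw -0.0956 0.1 60 rel [0.0023 0.0525] [0.0001 0.0001]
outerB [[301.9, 179.9], [297.8, 278.0]] [[0.5148, -0.0228], [0.5978, -0.0308]] yaw -0.0955 0.15 57 rel [0.0601 0.1435] [-0.0001 -0.0001]
tickR [[308.1, 99.0], [304.7, 170.0]] [[0.4576, -0.015], [0.5082, -0.02]] yaw -0.0985 0.13 55 rel [0.0024 0.0533] [0.0022 0.0021]
inner [[233.0, 100.0], [236.3, 270.0]] [[0.4532, -0.0669], [0.5856, -0.0801]] yaw -0.0993 0.19 48 rel [0.003  0.1361] [-0.0499 -0.0504]
F [[315.0, 95.2], [420.0, 95.2]] [[0.4555, -0.0101], [0.4625, 0.0625]] yaw 1.4754 0.07 45 rel [-0.0002 -0.0002] [0.0069 0.0799]
stock [[132.0, 96.8], [230.0, 96.3]] [[0.4446, -0.1332], [0.4505, -0.0681]] yaw 1.4806 0.14 56 rel [0.0008 0.0004] [-0.1167 -0.0513]
stock2 [[240.0, 96.4], [305.0, 96.5]] [[0.4512, -0.0615], [0.4554, -0.0184]] yaw 1.4743 0.1 54 rel [0.0005 0.0005] [-0.0447 -0.0013]
z11 scale 10.0
```

View pics/z11.png

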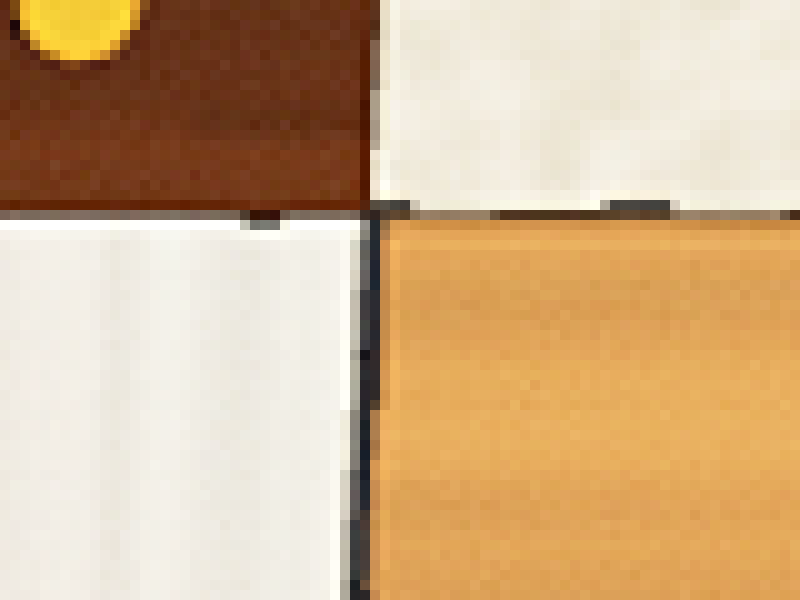

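Run:
```python
from m import *
p=manip.current_position(); manip.line_to([p[0],p[1],.13],max_speed=.25)
o=down(.239); x,y=.4875,-.3614
manip.reach([x,y,.12],o); manip.wait(.05); snap("wrist","b0")
print(manip.line_to([x,y,.006],max_speed=.12,f_stop=6),manip.current_position()); snap("wrist","b1")
claw.grasp(50); print(manip.current_finger_gap(),manip.current_ft_force(),manip.current_clock()); snap("wrist","b2")
for k in "b0","b1","b2": zoom(k,130,400,120,384,k+"z")
a=[cv2.resize(cv2.imread(f"pics/b{i}.png"),(400,300)) for i in (0,1,2)]
cv2.imwrite("pics/bb.png",np.vstack([np.hstack(a[:2]),np.hstack([a[2],a[2]])]))
```

```text
False [ 0.48802362 -0.36180732  0.00671585]
0.009158509698258361 [0.13416466 0.97069469 3.22305576] 28.3667
b0z scale 2.272727272727273
b1z scale 2.272727272727273
b2z scale 2.272727272727273
```

View pics/bb.png

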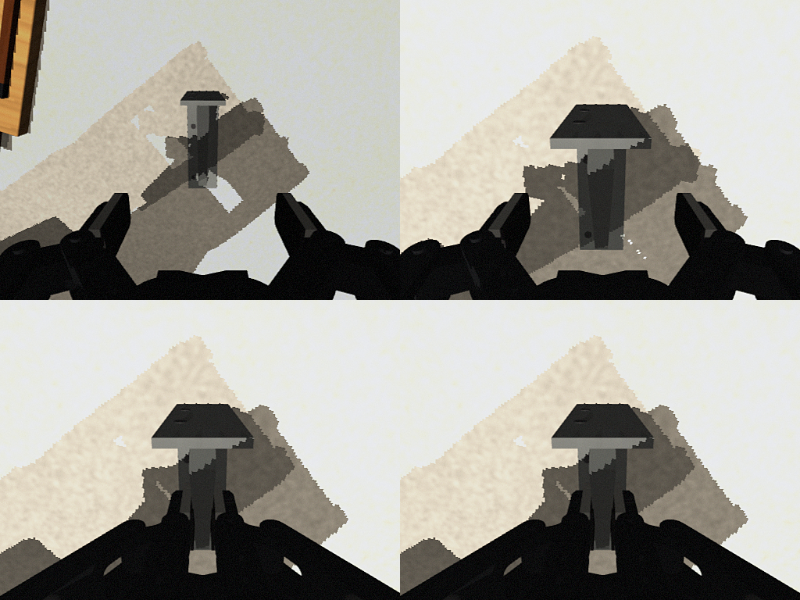

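Run:
```python
from m import *
p=manip.current_position(); manip.line_to([p[0],p[1],.105],max_speed=.2); print(manip.current_finger_gap())
b=-.0955; ux=np.array([np.cos(b),np.sin(b)]); uy=np.array([-ux[1],ux[0]])
g=np.array([.455,-.017])+.119*ux+.024*uy
manip.reach([g[0],g[1],.105],down(b)); manip.line_to([g[0],g[1],.06],max_speed=.15); manip.wait(.15); snap("wrist","c1"); snap("scene","c1s"); snap("top","c1t")
print(manip.current_position(),manip.current_ft_force(),manip.current_ft_torque(),manip.current_clock())
zoom("c1",130,400,110,312,"c1z"); zoom("c1s",190,330,170,275,"c1sz")
```

```text
0.008750876096368931
[ 0.57637348 -0.004492    0.0608821 ] [-0.01459631  0.11864207 -3.4344532 ] [-0.00403121  0.01916553  0.01888535] 31.1833
c1z scale 2.962962962962963
c1sz scale 5.714285714285714
```

View pics/c1z.png

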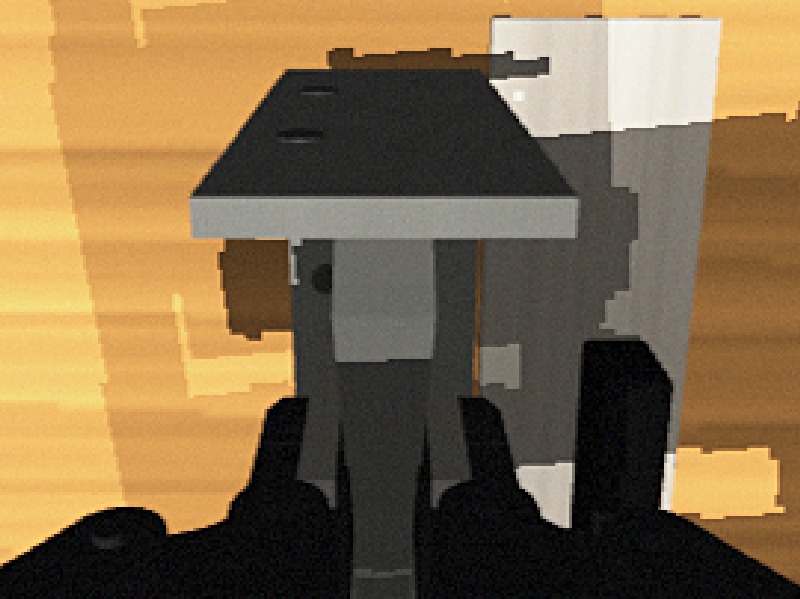

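View pics/c1sz.png

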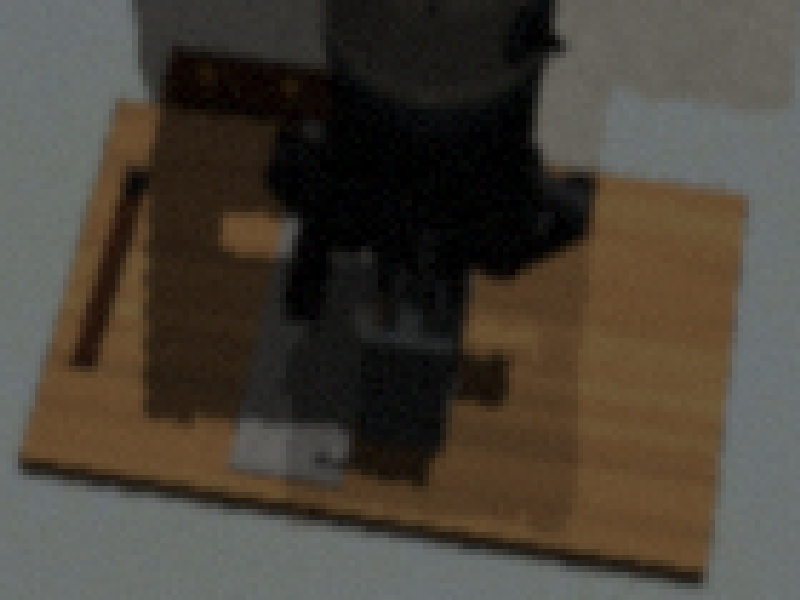

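```bash
cat > show.py <<'E'
from m import *
b=-.0955
def show(n,x,org=(.455,-.017)):
  w=x[1]; d=w-np.array(org)
  print(n,x[0].round(1).tolist(),"yaw",round(yawof(w),4),round(x[2],2),x[3],"rel x",(d@[np.cos(b),np.sin(b)]).round(4),"y",(d@[-np.sin(b),np.cos(b)]).round(4))
E
python3 - <<'E'
from show import *
c=load("c1"); zf=.054; 
print("TCP rel",[(np.array([.57637,-.00449])-[.455,-.017])@v for v in ([np.cos(b),np.sin(b)],[-np.sin(b),np.cos(b)])])
show("footR",ln(c,[290.9,193],[289.2,240],zf+.004,half=2.5,ch=2,sign=0))
show("footL",ln(c,[228.3,193],[229.5,240],zf+.004,half=2.5,ch=2))
show("upL",ln(c,[194.1,177.5],[194.1,189.5],zf+.092,half=3,n=20))
show("upR",ln(c,[324.9,177.5],[324.9,189.5],zf+.092,half=3,n=20))
show("upTop",ln(c,[196,176.5],[323,176.5],zf+.092,half=3))
show("upBot",ln(c,[196,190.4],[323,190.4],zf+.092,half=3))
show("blade",ln(c,[295.5,117],[295.3,134],.021,half=2,n=20))
show("bladeR",ln(c,[373,118],[363,215],.021,half=3,ch=2))
E
```

```text
TCP rel [np.float64(0.11962406831726435), np.float64(0.024026220660488325)]
footR [[290.1, 193.0], [288.6, 240.0]] yaw 3.0441 0.17 60 rel x [0.1401 0.1105] y [0.0055 0.0056]
footL [[228.5, 193.0], [228.1, 240.0]] yaw 3.0091 0.54 56 rel x [0.1401 0.1105] y [0.0407 0.0418]
upL [[193.9, 177.5], [194.3, 189.5]] yaw 3.0214 0.15 18 rel x [0.173  0.1696] y [0.0414 0.0415]
upR [[324.7, 177.5], [323.9, 189.5]] yaw 3.046 0.08 20 rel x [0.173  0.1695] y [0.0051 0.0051]
upTop [[196.0, 175.8], [323.0, 175.8]] yaw -1.6667 0.1 60 rel x [0.1735 0.1735] y [0.0408 0.0056]
upBot [[196.0, 190.2], [323.0, 189.6]] yaw -1.6613 0.16 57 rel x [0.1694 0.1695] y [0.041  0.0054]
blade [[295.9, 117.0], [295.0, 134.0]] yaw 3.0226 0.13 19 rel x [0.1796 0.1687] y [-0.0005 -0.0003]
bladeR [[372.6, 118.0], [362.7, 215.0]] yaw 3.0468 0.2 44 rel x [0.179  0.1117] y [-0.05   -0.0501]
```

Run:
```python
from show import *
ux=np.array([np.cos(b),np.sin(b)]); uy=np.array([-ux[1],ux[0]])
g=np.array([.455,-.017])+.1192*ux+(.024-.0043)*uy
print(manip.line_to([g[0],g[1],.031],max_speed=.1,f_stop=15))
print(manip.line_to([g[0],g[1],.0215],max_speed=.02,f_stop=2.5)); manip.wait(.1)
snap("wrist","c2"); print(manip.current_position(),manip.current_ft_force(),manip.current_ft_torque(),manip.current_clock())
zoom("c2",130,400,110,312,"c2z")
```

```text
False
True
[ 0.57602369 -0.00867895  0.0241096 ] [0.21364831 0.07407901 3.90785904] [-0.00069843  0.09911138 -0.04575606] 32.1833
c2z scale 2.962962962962963
```

View pics/c2z.png

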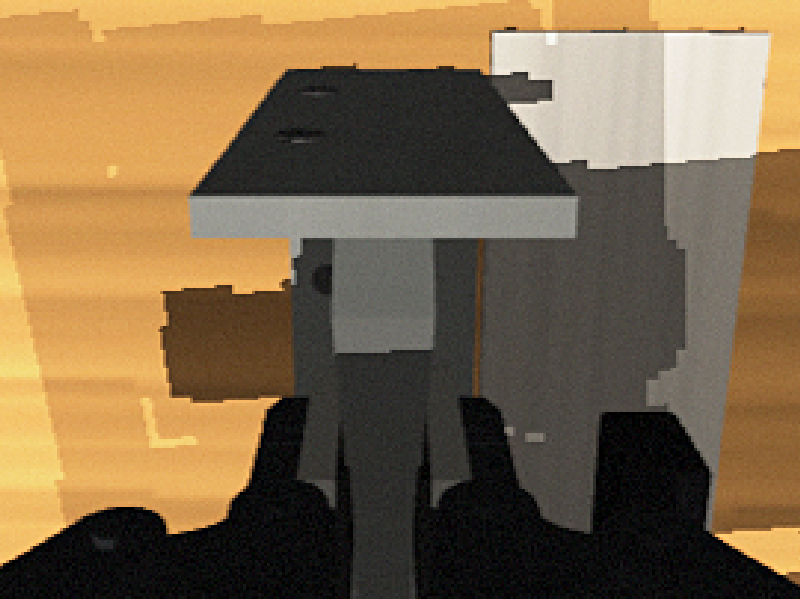

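Run:
```python
from show import *
c=load("c2"); zf=.018
show("footR",ln(c,[290.9,193],[289.2,240],zf+.004,half=2,ch=1))
show("upR",ln(c,[324.9,177.5],[324.9,189.5],zf+.092,half=3,n=20))
show("upTop",ln(c,[196,176.5],[323,176.5],zf+.092,half=3))
show("blade",ln(c,[295.7,122],[295.7,134],.021,half=2,n=20))
show("bladeR",ln(c,[389,123],[377,220],.021,half=3,ch=2))
im=c[0]
for r in (200,215,230): print(im[r,286:298].tolist())
zoom("c2",275,305,185,245,"c2y")
```

```text
footR [[290.0, 193.0], [288.7, 240.0]] yaw 3.0486 0.2 49 rel x [0.1401 0.1107] y [0.0018 0.0017]
upR [[324.5, 177.5], [323.7, 189.5]] yaw 3.0492 0.07 20 rel x [0.1731 0.1696] y [0.0015 0.0015]
upTop [[196.0, 175.5], [323.0, 175.5]] yaw -1.6658 0.0 60 rel x [0.1736 0.1736] y [0.0367 0.0019]
blade [[296.0, 122.0], [296.0, 134.0]] yaw 3.0811 0.0 20 rel x [0.1796 0.1733] y [-0.0003 -0.0005]
bladeR [[389.1, 123.0], [377.3, 220.0]] yaw 3.0448 0.16 40 rel x [0.1791 0.1231] y [-0.0501 -0.05  ]
[[50, 52, 52], [49, 53, 50], [51, 54, 56], [48, 47, 47], [44, 55, 67], [37, 59, 89], [33, 57, 87], [51, 62, 70], [57, 63, 64], [67, 73, 77], [71, 71, 81], [67, 73, 75]]
[[54, 55, 53], [49, 53, 51], [53, 56, 54], [48, 53, 42], [44, 59, 81], [24, 55, 86], [34, 44, 62], [64, 64, 66], [66, 74, 76], [67, 77, 80], [68, 74, 77], [67, 67, 75]]
[[50, 55, 53], [50, 48, 52], [58, 57, 56], [43, 57, 65], [40, 67, 99], [43, 61, 85], [48, 56, 63], [69, 74, 78], [67, 72, 76], [65, 71, 75], [75, 79, 81], [66, 69, 77]]
c2y scale 10.0
```

View pics/c2y.png

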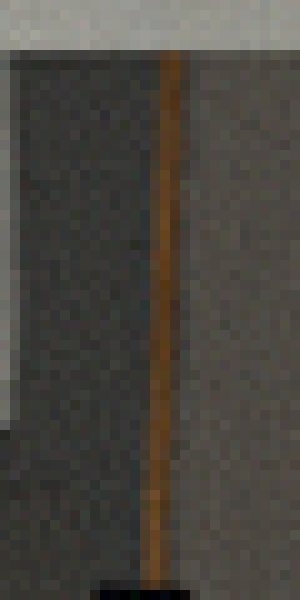

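Run:
```python
from show import *
ux=np.array([np.cos(b),np.sin(b)]); uy=np.array([-ux[1],ux[0]])
p=np.array(manip.current_position()); g=p[:2]-.0014*uy
f0=np.array(manip.current_ft_force())
print(manip.line_to([g[0],g[1],p[2]],down(b),max_speed=.01,f_stop=6)); manip.wait(.1)
q=np.array(manip.current_position()); print((q-p)[:2]@uy,(q-p)[2],np.array(manip.current_ft_force())-f0,manip.current_clock())
snap("wrist","c3"); c=load("c3"); zf=.018
show("footR",ln(c,[290.9,193],[289.2,240],zf+.004,half=2,ch=1))
show("upR",ln(c,[324.9,177.5],[324.9,189.5],zf+.092,half=3,n=20))
show("blade",ln(c,[292.7,122],[292.2,134],.021,half=3,n=20))
show("bladeR",ln(c,[386,123],[374,220],.021,half=4,ch=2))
zoom("c3",265,315,185,245,"c3y")
```

```text
True
-0.000663348663477433 -4.734620512251986e-06 [ 0.09658691 -1.81138379  2.04395767] 32.4917
footR [[292.1, 193.0], [290.3, 240.0]] yaw 3.0407 0.14 49 rel x [0.1401 0.1107] y [-0.0001  0.0001]
upR [[324.5, 177.5], [323.7, 189.5]] yaw 3.0454 0.08 20 rel x [0.1732 0.1697] y [0.0008 0.0008]
blade [[294.7, 122.1], [294.1, 134.1]] yaw 3.0231 0.08 19 rel x [0.1796 0.1733] y [-0.0003 -0.0002]
bladeR [[388.0, 123.2], [376.3, 220.3]] yaw 3.0442 0.19 41 rel x [0.179 0.123] y [-0.0502 -0.0501]
c3y scale 10.0
```

View pics/c3y.png

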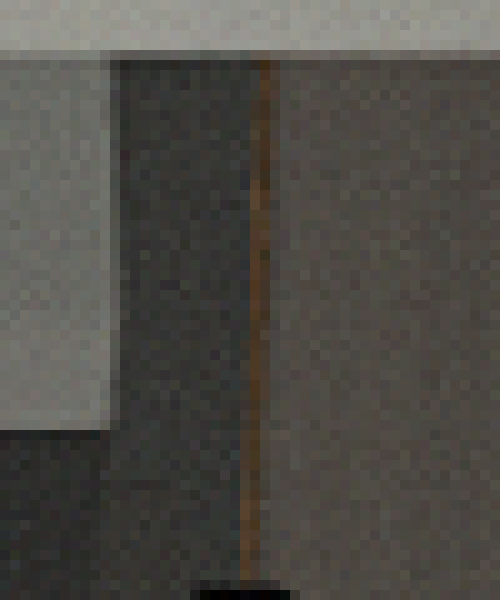

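```bash
cat > step.py <<'E'
from show import *
import sys
s,dz,fn=float(sys.argv[1]),float(sys.argv[2]),sys.argv[3]
ux=np.array([np.cos(b),np.sin(b)]); uy=np.array([-ux[1],ux[0]])
p=np.array(manip.current_position()); g=p[:2]-s*uy
f0=np.array(manip.current_ft_force())
print(manip.line_to([g[0],g[1],p[2]+dz],down(b),max_speed=.01,f_stop=15)); manip.wait(.1)
q=np.array(manip.current_position()); print((q-p)[:2]@uy,(q-p)[2],np.array(manip.current_ft_force()),manip.current_clock())
snap("wrist",fn); c=load(fn); zf=.018
show("upR",ln(c,[324.9,177.5],[324.9,189.5],zf+.092,half=3,n=20))
show("blade",ln(c,[294,122],[293.5,134],.021,half=3,n=20))
show("bladeR",ln(c,[387,123],[375,220],.021,half=4,ch=2))
zoom(fn,265,315,185,245,fn+"y")
E
python3 step.py .0008 0.0001 c4
```

```text
False
-0.0007610766187947935 9.770789895557908e-06 [-0.27416626  1.08254603  1.67458466] 32.9333
upR [[324.5, 177.5], [323.7, 189.5]] yaw 3.0429 0.08 20 rel x [0.1732 0.1697] y [0. 0.]
blade [[293.2, 122.0], [292.7, 134.0]] yaw 3.0361 0.12 20 rel x [0.1796 0.1732] y [-0.0003 -0.0002]
bladeR [[386.2, 122.9], [375.0, 220.0]] yaw 3.0484 0.16 44 rel x [0.1791 0.1231] y [-0.05   -0.0502]
c4y scale 10.0
```

View pics/c4y.png

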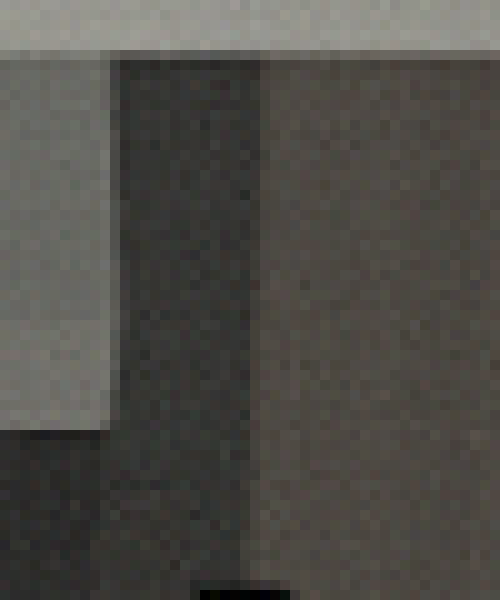

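```bash
python3 step.py .0003 0.0 c5
python3 - <<'E'
from show import *
claw.ungrasp(); p=manip.current_position(); print(p, manip.current_ft_force())
manip.line_to([p[0],p[1],.13],max_speed=.15); manip.wait(.1); snap("wrist","d1"); print(manip.current_clock())
zoom("d1",130,430,80,305,"d1z")
E
```

```text
False
-0.00010463265891329613 2.2525008985779804e-05 [0.44385178 3.46407953 2.22266993] 33.3333
upR [[324.7, 177.5], [323.7, 189.5]] yaw 3.034 0.11 20 rel x [0.1731 0.1697] y [-0.0001 -0.0001]
blade [[292.9, 122.0], [292.7, 134.0]] yaw 3.0633 0.11 20 rel x [0.1796 0.1732] y [-0.0003 -0.0004]
bladeR [[386.1, 122.9], [374.9, 220.0]] yaw 3.0482 0.15 45 rel x [0.1791 0.1231] y [-0.0501 -0.0502]
c5y scale 10.0
[ 0.57577919 -0.01043769  0.02411689] [-0.00231653 -0.21248205  0.20088283]
35.1167
d1z scale 2.6666666666666665
```

View pics/d1z.png

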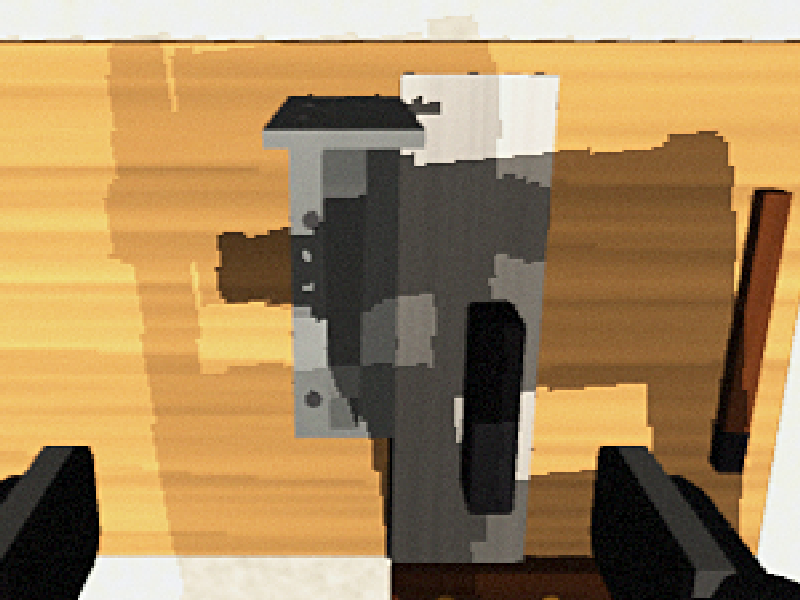

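Run:
```python
from show import *
p=manip.current_position(); manip.line_to([p[0],p[1],.19],max_speed=.25)
manip.reach([.49,-.04,.19],down(np.pi+b)); manip.wait(.1); snap("wrist","e1"); print(manip.current_clock(),manip.current_position())
zoom("e1",150,420,120,322,"e1z"); zoom("e1",230,310,140,200,"e1y")
```

```text
38.3583 [ 0.49003894 -0.03999356  0.18996936]
e1z scale 2.962962962962963
e1y scale 10.0
```

View pics/e1z.png

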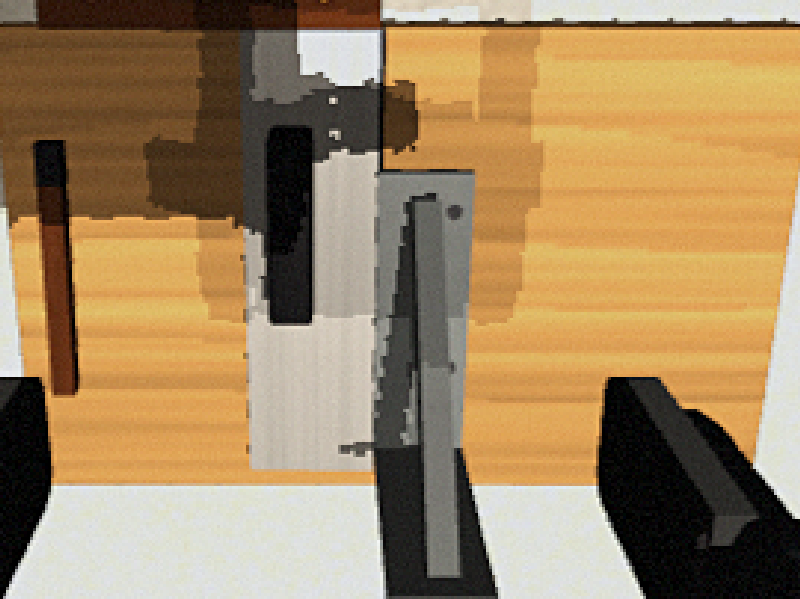

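View pics/e1y.png

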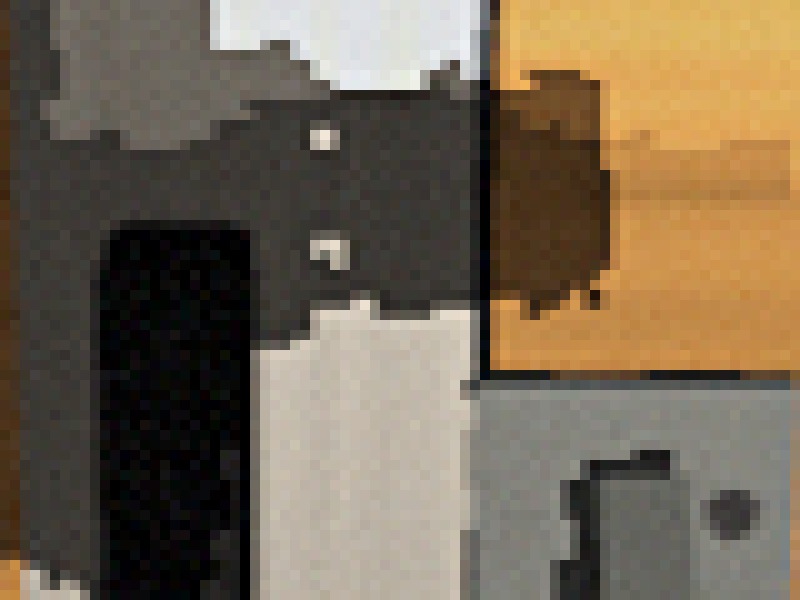

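Run:
```python
from show import *
c=load("e1")
show("outer",ln(c,[279,131],[277.6,176],.021,half=1.6,ch=0))
show("tickR",ln(c,[280,131],[278.9,176],.018,half=2,ch=2,sign=-1))
show("inner",ln(c,[232,130],[234,275],.021,half=3,ch=2))
show("footR",ln(c,[277.3,180],[276.5,265],.022,half=2,ch=0))
show("footL",ln(c,[310.3,180],[306.3,270],.022,half=3,ch=2))
show("footFront",ln(c,[280,178],[308,178],.022,half=3,n=30))
show("F",ln(c,[285,129],[410,129],.018,half=3,ch=2))
show("stock",ln(c,[165,129],[275,129],.0275,half=3,ch=2))
```

```text
outer [[278.3, 131.0], [277.0, 176.0]] yaw -0.106 0.06 55 rel x [0.0028 0.0519] y [0.0007 0.0001]
tickR [[279.8, 131.0], [278.6, 176.0]] yaw -0.1047 0.16 60 rel x [0.0032 0.0527] y [0.0025 0.002 ]
inner [[230.5, 130.0], [232.9, 275.0]] yaw -0.1053 0.35 44 rel x [0.0018 0.1765] y [-0.0497 -0.0515]
footR [[276.2, 180.0], [275.5, 265.0]] yaw -0.0866 0.17 42 rel x [0.0562 0.1621] y [-0.0008  0.0002]
footL [[309.4, 180.0], [305.0, 269.9]] yaw -0.0947 0.13 60 rel x [0.0561 0.1689] y [0.0358 0.0359]
footFront [[280.0, 176.2], [308.0, 176.2]] yaw 1.4753 0.0 29 rel x [0.0519 0.0519] y [0.0034 0.0341]
F [[285.0, 128.6], [410.0, 129.1]] yaw 1.4718 0.09 60 rel x [0.0007 0.0012] y [0.0079 0.1406]
stock [[165.0, 129.2], [275.0, 129.9]] yaw 1.469 0.14 59 rel x [0.0002 0.0009] y [-0.1167 -0.0032]
```

```bash
python3 -c "
from workcell import *
print(manip.current_clock(),manip.current_ft_force());print(hand_in())"
```

```text
38.3583 [0.15997376 0.19261318 0.33312781]
the job is handed in; nothing more can be done
None
```

The try square and the bracket are both placed as asked and let go, and I handed the job in at 38.4 s of the 67 s allowed. No verdict was reported.

- **Square:** I pressed its stock against the board's front edge at about 9 N before letting go. Measured after release, the blade's left edge lay about 0.1 mm from the middle of the tick. The stock measured flush within about 0.5–0.7 mm, which is my measuring noise.
- **Bracket:** It stands upright on the board with its upright plate towards the far edge. I slid it right until a 2.4 N rise in side force showed it touching the blade. The last view showed no gap. The foot's right edge was within about 0.5 mm of the blade edge, parallel within 0.01 rad. The foot covers about 52 to 174 mm of the 190 mm depth, so it is wholly on the board.
- **Pencil:** I never touched it, and it looked undisturbed in the pictures. I did not measure its final position.

**What went wrong or disagreed:**
- **First grasp:** My first two tries at gripping the square closed on air above its bar and moved nothing. A light touch on the bar showed the fingertips stop about 28 mm short of the reported tool point, not at it as stated, so I corrected for that.
- **Last picture:** The blade-edge and foot-edge line fits differed by up to 0.02 rad. The wider, cleaner fits in earlier pictures agreed within about 0.003 rad.

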